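# Unlock the sprung lock box with the right key and hold it turned

## Task

Take the blue key out of the wooden key stand, push it fully home in the blue-edged keyhole on top of the grey lock box (the pins are sticky, so it may need a firm push and a little wiggle), then turn it a full quarter clockwise. The lock springs back, so keep hold of the key and finish while still holding it turned, so that the therapist can lift the lid. Leave the yellow and red keys standing in the stand and do not knock the other things on the desk about.

Things in the scene. Friction and masses are not known exactly. Their poses are not given: they have to be found in the camera images.
- key_blue: Blue-headed key, 30 g, upright in a stand slot, blade down. Origin: blade tip, on its long axis; z up to the head, y across the blade's width, x its thickness. From the tip up: blade 14 (y) x 4 (x) mm, 20 long, tapered over the lowest 7; round neck 4 mm thick to 30; flange 22 mm across from 30 to 34 mm; stem 7 x 12; head from 39 to 73 mm. Fits the keyhole either way round.
- key_head (a point): Middle of the blue key's flat head, 56 mm above its tip: head 9 mm thick (key x), 30 mm wide (key y), 34 mm high. Grip it by its flat sides.
- key_yellow: Yellow-headed key of the same shape in another slot of the stand; does not belong to this lock, leave it standing there.
- key_red: Red-headed key of the same shape in another slot of the stand; leave it standing there.
- stand: Fixed wooden key stand 60 x 190 x 36 mm (x, y, z), origin at the centre of its underside. Three slots 60 mm apart along y, middle one central, each 6.5 (x) x 16.5 mm (y), right through; keys hang in them by their flanges, tips 6 mm above the desk, axes as the stand's. Pull a key straight up 35 mm or more to free it. Stand and lock box may change sides.
- lockbox: Fixed grey steel lock box 160 x 220 x 90 mm (x, y, z), origin at the centre of its underside. On its lid, 35 mm from centre towards -x, a 50 mm square steel keyhole plate 7 mm thick, with a blue edging 62 mm across and 3 mm high. A low carrying handle (15 mm high) on the lid 50 mm from centre towards +x.
- keyhole (a point): Centre of the keyhole at the plate's top, 97 mm above the desk, axes as the lock box's. Slot 15.6 (y) x 5.6 mm (x), mouth bevelled 3 mm. The key goes straight down 30 mm till its flange meets the plate. Two sticky sprung pins, met with the tip about 17 and 23 mm down, resist with 5 to 10 N each; a steady push, rocked a little, gets past. The fixed plate blocks turning until the tip is 27 mm down.
- plug (a joint): Angle of the lock's cylinder, rad: 0 locked (slot along the box's y), grows as the key turns clockwise seen from above, stop at 1.6. A spring drives it back to 0, resisting with about 0.03 N m at the start and 0.09 N m at the stop. Key and cylinder have about 0.1 rad of play.
- wrist_sensor: Loose white wrist sensor with a teal band, 70 x 35 x 12 mm, lying between stand and lock box; origin at the centre of its underside. Bystander.
- pen_mug: Loose white mug with three pens fixed in it, 76 mm across, 150 mm high with the pens; origin at the centre of its underside. Bystander.
- mouse: Loose black computer mouse 100 x 58 x 33 mm; origin at the centre of its underside. Bystander.
- gel: Loose clear bottle, 54 mm across, 110 mm high; origin at the centre of its underside. Bystander.
- pill_tin: Loose green tin 60 x 90 x 22 mm; origin at the centre of its underside. Bystander.
Mind the look-alikes: they are no part of the job. Of the things that look like the key_red, the middle-sized one is meant.

How it is judged:
On the way, in this order (a step that is already met when the one before it is completed fails the run):
1. the blue key is drawn clear of the stand, held in the gripper (z of key_blue in the frame of stand above 0.038 m and contact force between the fingers and key_blue above 1 N), for 0.1 s.
2. the blue key is fully home in the keyhole, not yet turned (horizontal distance between key_blue and keyhole below 0.004 m and z of key_blue in the frame of keyhole below -0.0265 m and angle between key_blue's own z axis and vertical below 0.15 rad and value of joint plug below 0.6 rad), for 0.1 s.
At the end, for the whole second after the job is handed in: Blue key fully home (tip 26.5 mm or more below the plate top, within 4 mm of centre, upright within 0.15 rad), cylinder turned at least 1.3 rad and still, fingers holding the key (over 1 N); yellow and red keys still in the stand (raised under 6 mm, moved under 15 mm) (horizontal distance between key_blue and keyhole below 0.004 m and z of key_blue in the frame of keyhole below -0.0265 m and angle between key_blue's own z axis and vertical below 0.15 rad and value of joint plug above 1.3 rad and velocity of joint plug between -0.1 and 0.1 rad/s and contact force between the fingers and key_blue above 1 N and z of each of key_yellow, key_red in the frame of stand below 0.012 m and distance of each of key_yellow, key_red from where it was at the start of the episode below 0.015 m); the arm keeps its last pose, push and grip.
It fails at once if the yellow or the red key is taken out of the stand (z of any of key_yellow, key_red in the frame of stand above 0.03 m).
It fails at once if a bystander (wrist sensor, pen mug, mouse, clear bottle, green tin) is pushed more than 40 mm or knocked over (distance of any of wrist_sensor, pen_mug, mouse, gel, pill_tin from where it was at the start of the episode above 0.04 m or angle between any of wrist_sensor, pen_mug, mouse, gel, pill_tin's own z axis and vertical above 0.5 rad).
It also fails if it takes over 54 s, if anything falls off the work surface, if the arm or the gripper's body presses on something with over 40 N, if the wrist force passes 120 N, or if a joint passes its speed limit or range.

## Robot

A 7-joint arm with a two-finger parallel gripper is mounted at the origin on the work surface. World frame = base frame: x ahead of the robot, y to its left, z up, the work surface at z = 0. Lengths are in m, angles in rad, forces in N, time in s.
With the tool pointing down it reaches from about 0.35 to 0.9 m from the base axis. Payload 19.9 kg.
Tool frame: the origin (TCP) lies midway between the tips of the shut fingers; the grasp point (between the pads) lies manip.tcp_to_grasp behind it (manip.tcp_to_grasp is the distance from the TCP to the grasp point, in m); z points along the fingers, x is the direction in which the jaws open and shut, and the axes are right-handed (so a half turn about z gives the same grasp; the last joint's range is limited). The gripper opens to 94 mm and grips with 3 to 60 N. Pads are 16 mm wide; open, the fingers measure 119 mm over their backs; the gripper's body (75 mm by 177 mm) begins 78 mm behind the grasp point.
Start: joints at [-1.157, 0.417, -0.01, 1.614, 0.005, 1.111, -0.053], TCP at [0.275, 0.561, 0.184] pointing down, gripper open.
Joint ranges: [-2.81, 2.81], [-0.39, 2.02], [-1.27, 1.25], [0.06, 2.57], [-1.19, 4.33], [0.19, 2], [-2.82, 2.82]. Speed limits (rad/s): [1.89, 1.89, 2.39, 2.39, 3.01, 3.01, 3.01].

## Interface

Orientations are given as a unit quaternion [x, y, z, w].
In Python, from cell import manip gives the robot as it stands. The module is installed in compiled form; this text tells all that it offers.
- The arm moves only by the tool carry_out, never from a script. Its argument "commands" is a list that holds one entry, the list of rows, each a list of 5 numbers: the shift along the world's x, y, z in units of 40 mm (1.0 is 40 mm), then the turn about the world's z in units of 5 degrees (1.0 is 5 degrees), then the closure in counts, from 0 (fully open) to 255 (shut). A call has 1 to 20 rows; each row shifts and turns the pose as measured when the row begins; what a row does not reach is not made up. A row lasts 1/10 s, in which the tool goes at most 50 mm and 8.59 degrees, less where a joint would pass 70% of its speed; a pose out of reach is approached as far as the arm can. A call is refused whole if a number of a shift passes 1 or a number of a turn 1, either way. A call with a gripper value outside its range is refused whole. The fingers move at their own pace and stop on an object; "squeeze" is the grip in N (left out, the last holds). Time passes only in rows, so rows that do not move let the fingers close. It gives the time, the measured TCP pose, the force and the opening at its end, in the units of the state.
- manip.observe(): the state, without advancing time (a new reading comes with each control period).
- manip.grab_frame(name): name is "side" or "top" or "wrist"; returns a dict with "pixels" (384x512x3 uint8, blue, green, red), "fx", "fy", "cx", "cy" (pixels), "T" (4x4, takes a point from camera to world coordinates). Camera axes: x right, y down, z forward; pixel columns grow to the right and rows downward; lengths in m; the calibration is good to about 2 mm. A picture is of the moment at which its call begins. There is no depth.
- manip.hand_in(): hands the job in, once; it reports no verdict.
The state is a dict: "time": time; "joint_positions": joint angles; "qd": joint speeds; "effort": joint torques, N m; "position": TCP position; "tool_rot": TCP orientation; "ft_force": force on the tool from outside, world axes, zero at the start; "wrist_torque": the same for the moment, N m; "finger_gap": finger opening in m.
Only numpy, scipy, OpenCV 4.12 (cv2) and the standard library are available. Lean on these libraries where they do the work, as an engineer would, in place of code of your own. Each camera call takes 0.05 s, during which the arm holds its last target.

## Working session

There is one attempt and no reset: what is moved stays moved. The work goes in short steps, Python scripts to look and compute and a tool call to move; the robot and the scene stay as the last step left them, time stands still between calls to the robot, and variables do not carry over. Pictures are saved under pics/ and viewed, and the job is handed in when it is done.

Besides the shell and the picture viewer there is one more tool, called after "Emit:" as name(argument=value, ...), one argument or row to a line, values as JSON. carry_out: Moves the arm, as the interface text tells. Its arguments: {"type":"object","properties":{"commands":{"type":"array"},"squeeze":{"type":"number"}},"required":["commands"]}

```bash
mkdir -p pics
cat > h.py <<'E'
import numpy as np, cv2
from cell import manip
def grab(n,f):
    d=manip.grab_frame(n); cv2.imwrite(f'pics/{f}.png',d['pixels']); np.savez(f'pics/{f}.npz',**{k:np.array(v) for k,v in d.items()}); return d
def ray(d,u,v):
    T=np.array(d['T']); r=T[:3,:3]@np.array([(u-d['cx'])/d['fx'],(v-d['cy'])/d['fy'],1]); return T[:3,3],r
def onz(d,u,v,z):
    o,r=ray(d,u,v); return o+r*(z-o[2])/r[2]
def proj(d,p):
    T=np.array(d['T']); q=T[:3,:3].T@(np.array(p)-T[:3,3]); return d['fx']*q[0]/q[2]+d['cx'],d['fy']*q[1]/q[2]+d['cy']
def load(f):
    z=np.load(f'pics/{f}.npz'); return {k:z[k] for k in z.files}
E
python3 - <<'E'
from h import *
for n in('side','top','wrist'):
    d=grab(n,n+'0'); print(n,d['fx'],np.round(d['T'],3).tolist())
s=manip.observe(); print(s, manip.tcp_to_grasp)
E
```

```text
side 367.4941391144408 [[0.964, -0.168, 0.206, 0.436], [-0.266, -0.618, 0.74, -0.578], [0.003, -0.768, -0.641, 0.636], [0.0, 0.0, 0.0, 1.0]]
top 364.4603334729695 [[-0.005, -0.988, 0.154, 0.445], [-0.999, 0.009, 0.031, 0.088], [-0.032, -0.154, -0.988, 1.019], [0.0, 0.0, 0.0, 1.0]]
wrist 292.23934352924863 [[0.44, 0.871, 0.219, 0.21], [0.898, -0.426, -0.108, 0.592], [-0.0, 0.244, -0.97, 0.385], [0.0, 0.0, 0.0, 1.0]]
{'time': 0.15, 'joint_positions': array([-1.15749483,  0.41780871, -0.01029968,  1.61404051,  0.00471763,
        1.11073068, -0.05304079]), 'qd': array([-1.08524411e-03, -6.57689144e-04, -1.34294819e-04, -2.59614599e-03,
        1.86142252e-03, -8.69184352e-05,  7.07762034e-04]), 'effort': array([ 1.12905975e-04, -8.51534772e+01,  6.38571661e-01, -4.26136100e+01,
       -4.87474236e-02,  1.70573790e-02,  1.16931956e-04]), 'position': array([0.27442683, 0.56116736, 0.18308466]), 'tool_rot': array([ 8.48324554e-01,  5.29476363e-01, -3.81293148e-04,  2.95129634e-04]), 'ft_force': array([ 0.71353481, -0.72269071,  0.46831531]), 'wrist_torque': array([0.016446  , 0.07658091, 0.01201676]), 'finger_gap': 0.09414947931628413} 0.0188
```

View pics/top0.png

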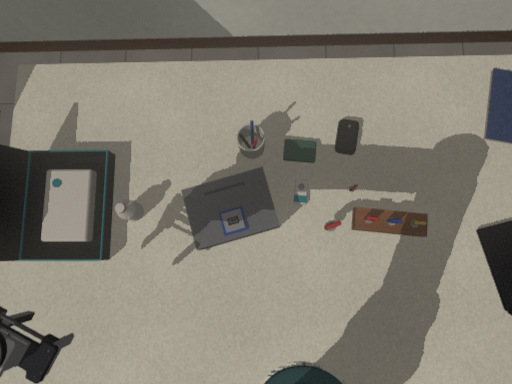

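View pics/side0.png

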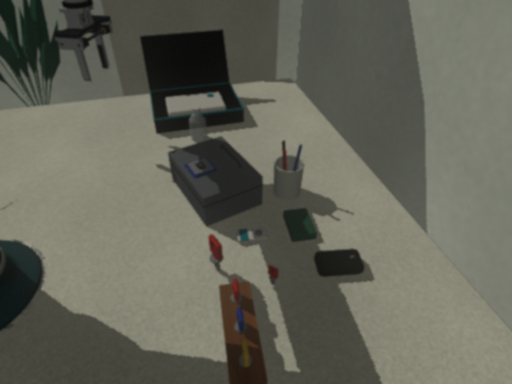

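View pics/wrist0.png

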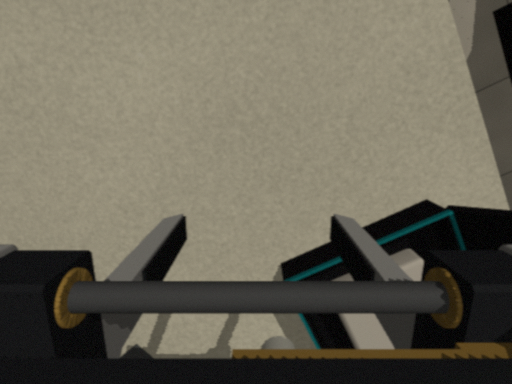

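Run:
```python
from h import *
a=cv2.imread('pics/top0.png'); b=cv2.imread('pics/side0.png')
c1=cv2.resize(a[170:250,310:440],None,fx=6,fy=6,interpolation=cv2.INTER_CUBIC)
cv2.imwrite('pics/c1.png',c1)
cv2.imwrite('pics/c2.png',cv2.resize(a[160:255,175:290],None,fx=6,fy=6,interpolation=cv2.INTER_CUBIC))
cv2.imwrite('pics/c3.png',cv2.resize(b[225:384,190:300],None,fx=3.7,fy=3.7,interpolation=cv2.INTER_CUBIC))
cv2.imwrite('pics/c4.png',cv2.resize(b[130:240,160:280],None,fx=5,fy=5,interpolation=cv2.INTER_CUBIC))
```

```text
(no output)
```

View pics/c1.png

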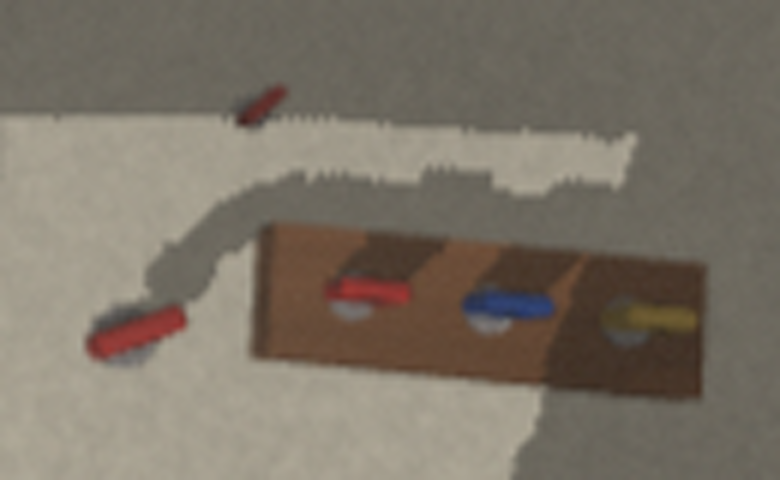

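View pics/c2.png

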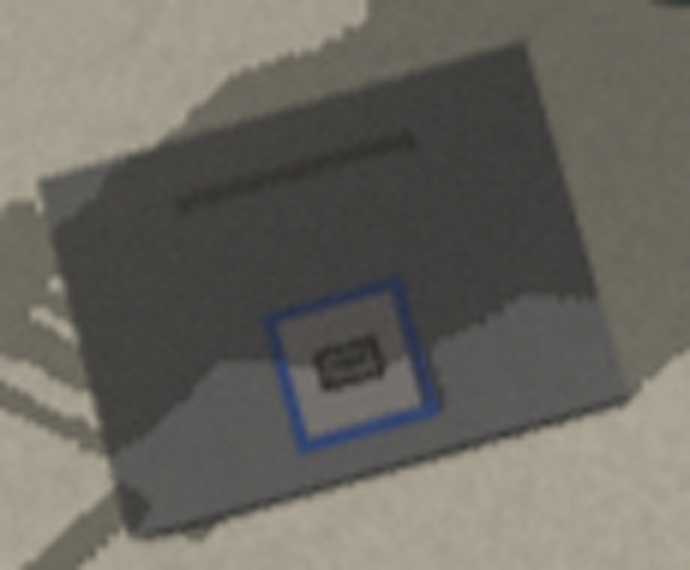

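View pics/c3.png

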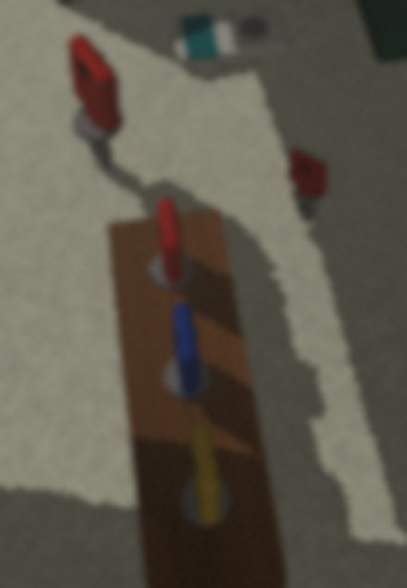

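View pics/c4.png

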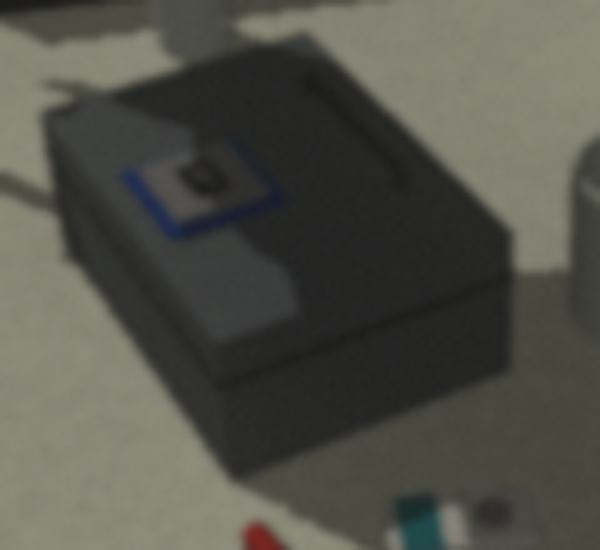

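Run:
```python
from h import *
t=load('top0'); s=load('side0')
def q(pts,x0,y0,f): return [((u+.5)/f-.5+x0,(v+.5)/f-.5+y0) for u,v in pts]
def rect(img,lo,hi,roi,d,z):
    hsv=cv2.cvtColor(img,cv2.COLOR_BGR2HSV); m=cv2.inRange(hsv,lo,hi); mm=np.zeros_like(m); x0,y0,x1,y1=roi; mm[y0:y1,x0:x1]=m[y0:y1,x0:x1]
    c=max(cv2.findContours(mm,0,2)[0],key=cv2.contourArea); return c,mm
# stand corners from crop c1 at z .036
P=[onz(t,u,v,.036) for u,v in q([(268,222),(706,264),(702,398),(265,358)],310,170,6)]
P=np.array(P); print('stand',P.round(4).tolist(),'c',P.mean(0).round(4), 'dims',np.linalg.norm(P[0]-P[1]),np.linalg.norm(P[1]-P[2]))
e=P[0]-P[1]+P[3]-P[2]; print('stand y-axis yaw',np.degrees(np.arctan2(e[1],e[0]))-90)
L=np.array([onz(t,u,v,.09) for u,v in q([(38,182),(525,42),(628,402),(132,536)],175,160,6)])
print('box',L.round(4).tolist(),'c',L.mean(0),'dims',np.linalg.norm(L[0]-L[1]),np.linalg.norm(L[1]-L[2]))
e=L[0]-L[1]+L[3]-L[2]; yaw=np.arctan2(e[1],e[0])-np.pi/2; print('yaw',np.degrees(yaw))
B=np.array([onz(t,u,v,.093) for u,v in q([(263,314),(402,275),(440,412),(301,454)],175,160,6)])
print('edge',B.mean(0),np.linalg.norm(B[0]-B[1]))
e=B[0]-B[1]+B[3]-B[2]; print('yaw',np.degrees(np.arctan2(e[1],e[0])-np.pi/2))
c=L.mean(0); print('kh from box', c+.035*np.array([-np.cos(yaw),-np.sin(yaw),0]))
kh=q([(349,363)],175,160,6)[0]; print('kh',onz(t,*kh,.097))
kb=q([(203,178)],160,130,5)[0]; print('kh side',onz(s,*kb,.097))
for nm,(d,f) in {'t':(t,'top0'),'s':(s,'side0')}.items():
    img=d['pixels']; hsv=cv2.cvtColor(img,cv2.COLOR_BGR2HSV); m=cv2.inRange(hsv,(105,120,50),(130,255,255))
    n,l,st,ce=cv2.connectedComponentsWithStats(m)
    for i in range(1,n):
        if st[i,4]>15: print(nm,ce[i].round(1),st[i], onz(d,*ce[i],.062).round(4), onz(d,*ce[i],.093).round(4))
```

```text
stand [[0.5479, -0.1458, 0.036], [0.5276, -0.3378, 0.036], [0.4686, -0.3316, 0.036], [0.4873, -0.1417, 0.036]] c [ 0.5078 -0.2392  0.036 ] dims 0.19305908062233196 0.05930755253694595
stand y-axis yaw -5.816587028321862
box [[0.5893, 0.3117, 0.09], [0.6488, 0.1004, 0.09], [0.4928, 0.058, 0.09], [0.4378, 0.2677, 0.09]] c [0.54217404 0.18447026 0.09      ] dims 0.21951992455867678 0.16161969107250496
yaw 15.21319552912248
edge [0.50970106 0.17500741 0.093     ] 0.06149404557308456
yaw 15.844072453440258
kh from box [0.50840057 0.17528586 0.09      ]
kh [0.50959263 0.17566279 0.097     ]
kh side [0.50848166 0.1748634  0.097     ]
t [395.1 220.5] [389 219  13   4  32] [ 0.5082 -0.2431  0.062 ] [ 0.5061 -0.2324  0.093 ]
t [232.5 229.3] [222 221  26  14  41] [0.4879 0.1794 0.062 ] [0.4866 0.1765 0.093 ]
s [191.  171.4] [186 165  12  12  25] [0.4856 0.2026 0.062 ] [0.483  0.1604 0.093 ]
s [239.5 316.4] [238 308   4  21  60] [ 0.5078 -0.2359  0.062 ] [ 0.5039 -0.2543  0.093 ]
```

Emit:
carry_out(
  commands=[
    [[0.3,-0.5,1,-1,0],[0.3,-1,0.5,-1,0],[0.3,-1,0,-1,0],[0.3,-1,0,-1,0],[0.3,-1,0,-1,0],[0.3,-1,0,-1,0],[0.3,-1,0,-1,0],[0.3,-1,0,-1,0],[0.3,-1,0,-1,0],[0.3,-1,0,-1,0],[0.3,-1,0,-1,0],[0.3,-1,0,-1,0],[0.3,-1,0,-1,0],[0.3,-1,0,-1,0],[0.3,-1,0,0,0],[0.3,-1,0,0,0],[0.3,-1,0,0,0],[0.3,-1,0,0,0],[0.3,-1,0,0,0]],
  ],
  squeeze=30,
)

```text
time: 2.05
position: [0.5015, -0.2058, 0.2433]
tool_rot: [0.997, -0.074, -0.0, -0.003]
ft_force: [1.3, 1.5, 0.5]
finger_gap: 0.094
```

```bash
cat >> h.py <<'E'
from scipy.spatial.transform import Rotation as R
def st():
    s=manip.observe(); M=R.from_quat(s['tool_rot']).as_matrix()
    print('t',round(s['time'],2),'p',s['position'].round(4),'jaw',round(float(np.degrees(np.arctan2(M[1,0],M[0,0]))),2),'z',M[:,2].round(3),'F',s['ft_force'].round(2),'M',s['wrist_torque'].round(3),'gap',round(s['finger_gap'],4),'j',s['joint_positions'].round(2)); return s
E
python3 -c "
from h import *
st()"
```

```text
t 2.05 p [ 0.5015 -0.2058  0.2433] jaw -8.48 z [-0.     0.007 -1.   ] F [1.32 1.5  0.54] M [-0.003  0.043 -0.026] gap 0.094 j [-0.27  0.26  0.73  1.77 -0.2   1.19  0.37]
```

Emit:
carry_out(
  commands=[
    [[0.15,-0.85,-1,0.5,0],[0,0,-1,0,0],[0,0,-0.5,0,0],[0,0,0,0,0],[0,0,0,0,0]],
  ],
)

```text
time: 2.55
position: [0.5066, -0.2456, 0.1429]
tool_rot: [0.999, -0.055, -0.001, -0.001]
ft_force: [-0.1, 0.2, 0.2]
finger_gap: 0.0935
```

```bash
python3 -c "
from h import *
st(); d=grab('wrist','w1'); grab('top','t1');grab('side','s1'); print(np.round(d['T'],3).tolist(), d['fx']); print(proj(d,(.508,-.24,.062)))"
```

```text
t 2.55 p [ 0.5066 -0.2456  0.1429] jaw -6.27 z [-0.001  0.003 -1.   ] F [-0.06  0.17  0.23] M [-0.083  0.1    0.011] gap 0.0935 j [-0.14  0.42  0.69  1.83 -0.32  1.01  0.57]
[[0.994, -0.106, -0.027, 0.514], [-0.11, -0.965, -0.239, -0.176], [-0.001, 0.241, -0.971, 0.345], [0.0, 0.0, 0.0, 1.0]] 292.23934352924863
(np.float64(259.534252302917), np.float64(183.57133990717824))
```

View pics/w1.png

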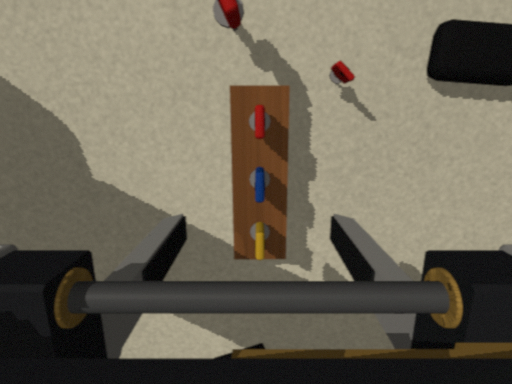

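View pics/s1.png

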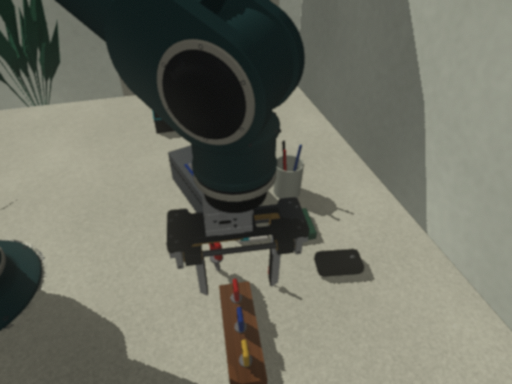

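Run:
```python
from h import *
d=load('w1'); hsv=cv2.cvtColor(d['pixels'],cv2.COLOR_BGR2HSV)
for n,lo,hi in(('blue',(105,120,50),(130,255,255)),('yel',(18,130,60),(32,255,255)),('red',(0,150,60),(8,255,255))):
    m=cv2.inRange(hsv,lo,hi); m[260:]=0; k,l,s,c=cv2.connectedComponentsWithStats(m)
    for i in range(1,k):
        if s[i,4]>60:
            x,y,w,h,_=s[i]; print(n,c[i].round(1),s[i]);
            # top end of the head: near (y=bottom row) edge = top far? give both ends at z=.079/.045
            print('  mid-col at far row z.045',onz(d,x+w/2-.5,y,.045).round(4),' near row z.079',onz(d,x+w/2-.5,y+h-.5,.079).round(4), 'cent .062',onz(d,*c[i],.062).round(4))
# wood rect
m=cv2.inRange(hsv,(3,80,40),(15,200,140)); m[262:]=0; m[:80]=0;m[:,:220]=0;m[:,300:]=0
m=cv2.morphologyEx(m,cv2.MORPH_CLOSE,np.ones((15,15)))
c=max(cv2.findContours(m,0,2)[0],key=cv2.contourArea); r=cv2.boxPoints(cv2.minAreaRect(c)); print(r)
q=cv2.approxPolyDP(c,6,True)[:,0]; print(q.tolist())
P=np.array([onz(d,u,v,.036) for u,v in q]); print(P.round(4).tolist(),P.mean(0))
```

```text
blue [259.3 184.6] [255 168   9  34 270]
  mid-col at far row z.045 [ 0.5089 -0.2273  0.045 ]  near row z.079 [ 0.506  -0.2534  0.079 ] cent .062 [ 0.5077 -0.241   0.062 ]
yel [259.5 241.2] [255 221  10  39 345]
  mid-col at far row z.045 [ 0.5031 -0.2853  0.045 ]  near row z.079 [ 0.4999 -0.3133  0.079 ] cent .062 [ 0.5013 -0.3013  0.062 ]
red [228.4   6.7] [219   0  19  22 229]
  mid-col at far row z.045 [ 0.4977 -0.0702  0.045 ]  near row z.079 [ 0.4974 -0.0977  0.079 ] cent .062 [ 0.4982 -0.0813  0.062 ]
red [342.4  70.8] [332  61  22  21 216]
  mid-col at far row z.045 [ 0.5993 -0.1334  0.045 ]  near row z.079 [ 0.5889 -0.1546  0.079 ] cent .062 [ 0.594  -0.1441  0.062 ]
red [259.3 121.6] [254 104  12  35 340]
  mid-col at far row z.045 [ 0.5163 -0.1639  0.045 ]  near row z.079 [ 0.5128 -0.1949  0.079 ] cent .062 [ 0.5143 -0.1804  0.062 ]
[[230.  85.]
 [289.  85.]
 [289. 259.]
 [230. 259.]]
[[288, 85], [230, 87], [235, 258], [285, 257]]
[[0.5467, -0.1485, 0.036], [0.4888, -0.144, 0.036], [0.4697, -0.3305, 0.036], [0.5273, -0.3356, 0.036]] [ 0.50813664 -0.23963225  0.036     ]
```

Emit:
carry_out(
  commands=[
    [[0.03,0.12,-1,0,0],[0,0,-0.8,0,0],[0,0,-0.3,0,0],[0,0,-0.1,0,0],[0,0,0,0,0],[0,0,0,0,0]],
  ],
)

```text
time: 3.3
position: [0.5138, -0.2404, 0.061]
tool_rot: [0.999, -0.053, 0.006, -0.001]
ft_force: [0.6, 0.3, 1.8]
finger_gap: 0.0937
```

```bash
python3 -c "
from h import *
st()"
```

```text
t 3.3 p [ 0.5138 -0.2404  0.061 ] jaw -6.04 z [ 0.013  0.001 -1.   ] F [0.56 0.28 1.75] M [-0.097  0.113  0.013] gap 0.0937 j [-0.09  0.53  0.62  1.89 -0.41  0.84  0.64]
```

Emit:
carry_out(
  commands=[
    [[-0.15,0,-0.3,0,0],[0,0,0,0,0],[0,0,0,0,0]],
  ],
)

```text
time: 3.6
position: [0.5084, -0.2408, 0.0502]
tool_rot: [0.999, -0.053, 0.008, -0.001]
ft_force: [-0.3, -0.6, 0.4]
finger_gap: 0.0941
```

```bash
python3 -c "
from h import *
st()"
```

```text
t 3.6 p [ 0.5084 -0.2408  0.0502] jaw -6.04 z [ 0.016  0.    -1.   ] F [-0.32 -0.61  0.42] M [-0.072  0.062 -0.018] gap 0.0941 j [-0.08  0.54  0.61  1.91 -0.43  0.81  0.65]
```

Emit:
carry_out(
  commands=[
    [[-0.02,0,-0.14,0,0],[0,0,0,0,0],[0,0,0,0,120],[0,0,0,0,200],[0,0,0,0,255],[0,0,0,0,255],[0,0,0,0,255],[0,0,0,0,255],[0,0,0,0,255],[0,0,0,0,255]],
  ],
  squeeze=50,
)

```text
time: 4.6
position: [0.5079, -0.241, 0.0446]
tool_rot: [0.999, -0.053, 0.008, -0.001]
ft_force: [0.2, 0.8, 0.5]
finger_gap: 0.0332
```

```bash
python3 -c "
from h import *
st(); grab('wrist','w2')"
```

```text
t 4.6 p [ 0.5079 -0.241   0.0446] jaw -6.04 z [ 0.016  0.    -1.   ] F [0.19 0.78 0.48] M [-0.09   0.078 -0.021] gap 0.0332 j [-0.08  0.54  0.61  1.91 -0.43  0.8   0.66]
```

View pics/w2.png

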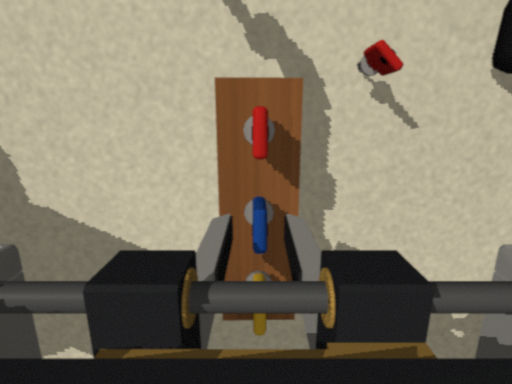

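Emit:
carry_out(
  commands=[
    [[0,0,0,0,255],[0,0,0,0,255],[0,0,0,0,255],[0,0,0,0,255],[0,0,0,0,255],[0,0,0,0,255],[0,0,0,0,255]],
  ],
)

```text
time: 5.35
position: [0.5079, -0.241, 0.0446]
tool_rot: [0.999, -0.053, 0.008, -0.001]
ft_force: [-0.7, 0.4, -0.7]
finger_gap: 0.0086
```

```bash
python3 -c "
from h import *
st(); grab('wrist','w3')"
```

```text
t 5.35 p [ 0.5079 -0.241   0.0446] jaw -6.04 z [ 0.016  0.    -1.   ] F [-0.71  0.38 -0.69] M [-0.059  0.055  0.018] gap 0.0086 j [-0.08  0.54  0.61  1.91 -0.43  0.8   0.66]
```

View pics/w3.png

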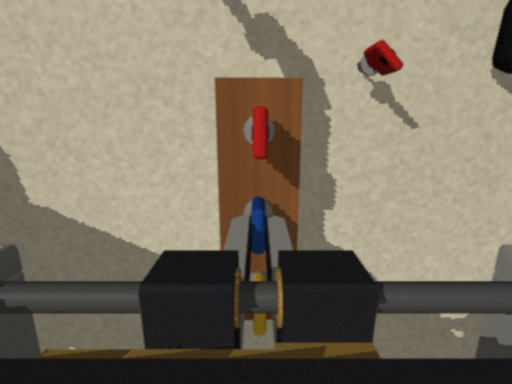

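Emit:
carry_out(
  commands=[
    [[0,0,0.3,0,255],[0,0,0.4,0,255],[0,0,0.5,0,255],[0,0,0.7,0,255],[0,0,0.8,0,255],[0,0,0.8,0,255],[0,0,0.4,0,255],[0,0,0,0,255],[0,0,0,0,255]],
  ],
)

```text
time: 6.3
position: [0.5058, -0.2418, 0.2124]
tool_rot: [0.999, -0.054, 0.009, -0.0]
ft_force: [0.6, -0.7, -1.6]
finger_gap: 0.0083
```

```bash
python3 -c "
from h import *
st(); grab('wrist','w4'); grab('side','s4')"
```

```text
t 6.3 p [ 0.5058 -0.2418  0.2124] jaw -6.19 z [ 0.017 -0.    -1.   ] F [ 0.61 -0.7  -1.55] M [-0.071  0.111  0.018] gap 0.0083 j [-0.2   0.33  0.73  1.78 -0.25  1.12  0.51]
```

View pics/w4.png

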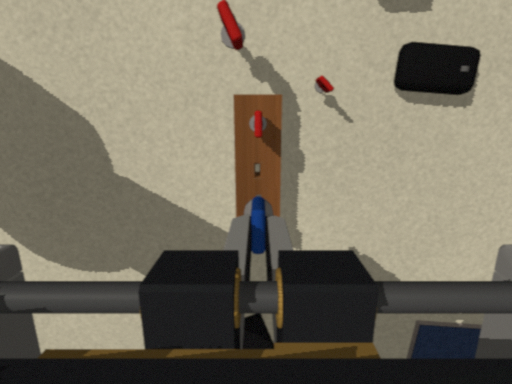

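View pics/s4.png

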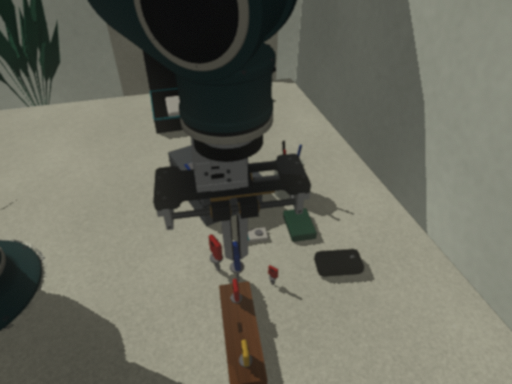

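Emit:
carry_out(
  commands=[
    [[0,0.5,0,0.4,255],[0,0.9,0,0.5,255],[0,0.9,0,0.5,255],[0,0.9,0,0.5,255],[0,0.9,0,0.5,255],[0,0.9,0,0.5,255],[0,0.9,0,0.5,255],[0,0.9,0,0.5,255],[0,0.9,0,0.4,255],[0,0.9,0,0,255],[0,0.9,0,0,255],[0,0.5,0,0,255],[0,0,0,0,255],[0,0,0,0,255],[0,0,0,0,255]],
  ],
)

```text
time: 7.9
position: [0.4946, 0.1711, 0.1984]
tool_rot: [0.99, 0.139, -0.003, 0.002]
ft_force: [0.2, 0.1, 0.3]
finger_gap: 0.0082
```

```bash
python3 -c "
from h import *
st(); d=grab('wrist','w5'); grab('side','s5'); print(proj(d,(.509,.175,.097)))"
```

```text
t 7.9 p [0.4946 0.1711 0.1984] jaw 15.99 z [-0.005 -0.005 -1.   ] F [0.22 0.14 0.34] M [-0.054  0.032  0.012] gap 0.0082 j [-0.78  0.24  0.46  1.86 -0.12  1.08 -0.  ]
(np.float64(273.04743608474945), np.float64(184.36639263631687))
```

View pics/w5.png

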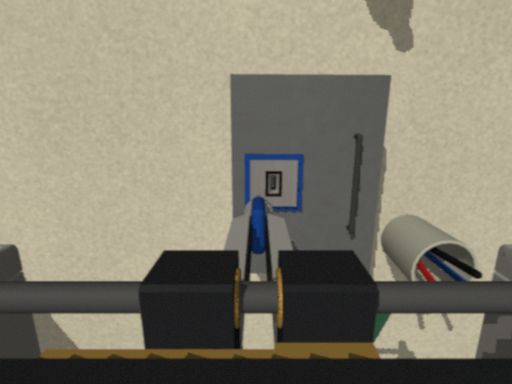

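View pics/s5.png

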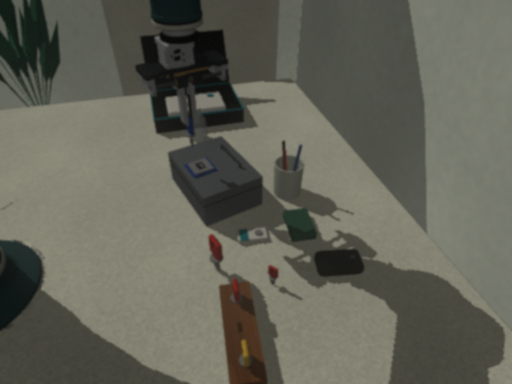

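Run:
```python
from h import *
d=load('w5'); im=d['pixels']; hsv=cv2.cvtColor(im,cv2.COLOR_BGR2HSV)
m=cv2.inRange(hsv,(105,120,50),(130,255,255)); m[209:]=0; m[195:,250:268]=0
cs=np.vstack(cv2.findContours(m,0,2)[0]); x,y,w,h=cv2.boundingRect(cs); print(x,y,w,h)
cv2.imwrite('pics/c5.png',cv2.resize(im[145:225,235:315],None,fx=7,fy=7,interpolation=cv2.INTER_CUBIC))
```

```text
245 154 59 55
```

View pics/c5.png

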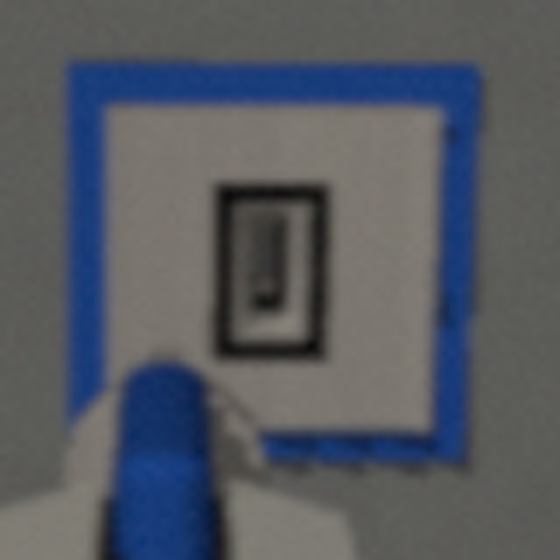

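Run:
```python
from h import *
d=load('w5')
q=lambda u,v:((u+.5)/7-.5+235,(v+.5)/7-.5+145)
def quad(c,z):
    P=np.array([onz(d,*q(*p),z) for p in c]); print(P.mean(0).round(4),np.linalg.norm(P[0]-P[1]).round(4),np.linalg.norm(P[1]-P[2]).round(4),'yaw', [np.degrees(np.arctan2(*(e[1::-1]))).round(2) for e in (P[1]-P[0],P[2]-P[3],)],[np.degrees(np.arctan2(*(e[1::-1]))).round(2)-90 for e in (P[0]-P[3],P[1]-P[2])])
quad([(213,184),(329,184),(326,358),(213,356)],.097)
quad([(104,104),(446,107),(436,434),(104,430)],.097)
quad([(68,62),(480,65),(468,466),(68,466)],.093)
# key head top in this picture: head top z = tcp+.0188-.058+.073
s=st(); print(proj(d,s['position']+[0,0,.0188]))
```

```text
[0.5088 0.1761 0.097 ] 0.0174 0.0272 yaw [np.float64(16.03), np.float64(15.0)] [np.float64(16.310000000000002), np.float64(16.14)]
[0.5092 0.1761 0.097 ] 0.0509 0.051 yaw [np.float64(15.51), np.float64(15.34)] [np.float64(15.549999999999997), np.float64(16.180000000000007)]
[0.5093 0.1755 0.093 ] 0.0619 0.0633 yaw [np.float64(15.59), np.float64(16.07)] [np.float64(15.310000000000002), np.float64(16.439999999999998)]
t 8.0 p [0.4948 0.1708 0.1987] jaw 15.95 z [-0.005 -0.005 -1.   ] F [ 0.37 -0.67 -0.1 ] M [-0.052  0.012 -0.02 ] gap 0.0085 j [-0.78  0.24  0.46  1.86 -0.12  1.08 -0.  ]
(np.float64(258.87771626649095), np.float64(226.06319120396932))
```

Emit:
carry_out(
  commands=[
    [[0.36,0.13,-0.5,0,255],[0,0,-0.5,0,255],[0,0,-0.3,0,255],[0,0,0,0,255],[0,0,0,0,255]],
  ],
)

```text
time: 8.5
position: [0.5108, 0.1728, 0.1464]
tool_rot: [0.991, 0.136, -0.002, 0.002]
ft_force: [1.1, 0.1, -0.0]
finger_gap: 0.0085
```

```bash
python3 -c "
from h import *
st()"
```

```text
t 8.5 p [0.5108 0.1728 0.1464] jaw 15.65 z [-0.003 -0.004 -1.   ] F [ 1.06  0.1  -0.04] M [-0.058  0.042  0.021] gap 0.0085 j [-0.75  0.33  0.45  1.88 -0.17  0.98  0.04]
```

Emit:
carry_out(
  commands=[
    [[-0.045,0.08,0,0,255],[0,0,0,0,255],[0,0,0,0,255]],
  ],
)

```text
time: 8.8
position: [0.5095, 0.1764, 0.1483]
tool_rot: [0.991, 0.136, -0.001, 0.001]
ft_force: [-0.4, -0.4, -1.0]
finger_gap: 0.0083
```

```bash
python3 -c "
from h import *
st()
for n in('wrist','side','top'): d=grab(n,n[0]+'6'); print(n,proj(d,(.509,.176,.097)),proj(d,(.509,.176,.107)))
a=cv2.imread('pics/w6.png')[150:270,190:330]; cv2.imwrite('pics/c6w.png',cv2.resize(a,None,fx=5,fy=5,interpolation=2))
a=cv2.imread('pics/s6.png')[120:200,150:250]; cv2.imwrite('pics/c6s.png',cv2.resize(a,None,fx=7,fy=7,interpolation=2))
"
```

```text
t 8.8 p [0.5095 0.1764 0.1483] jaw 15.64 z [-0.001 -0.002 -1.   ] F [-0.45 -0.39 -1.02] M [-0.075  0.001 -0.009] gap 0.0083 j [-0.76  0.33  0.45  1.88 -0.16  0.98  0.03]
wrist (np.float64(258.0457335247685), np.float64(197.23973229374658)) (np.float64(258.0427444390501), np.float64(200.37028972029958))
side (np.float64(200.3336772462975), np.float64(164.91021527802386)) (np.float64(199.97720477329827), np.float64(161.63195023178483))
top (np.float64(232.6160456891365), np.float64(220.31842584324932)) (np.float64(232.23904501765497), np.float64(220.04526490884808))
```

View pics/c6w.png

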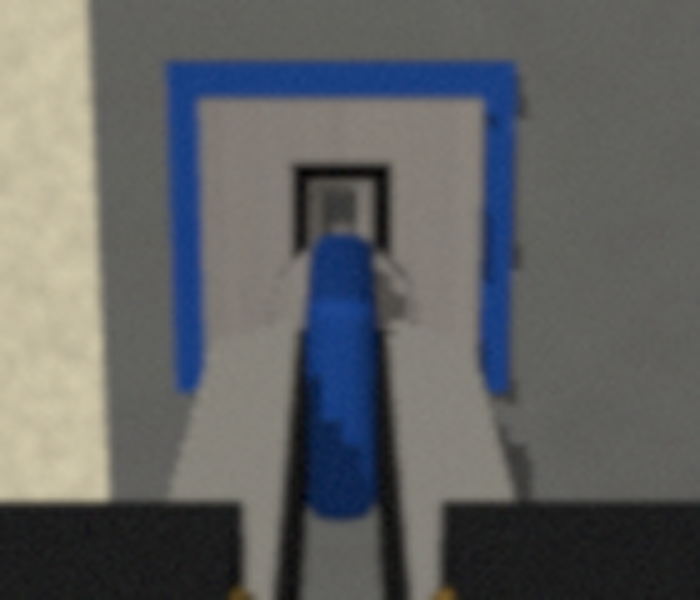

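View pics/c6s.png

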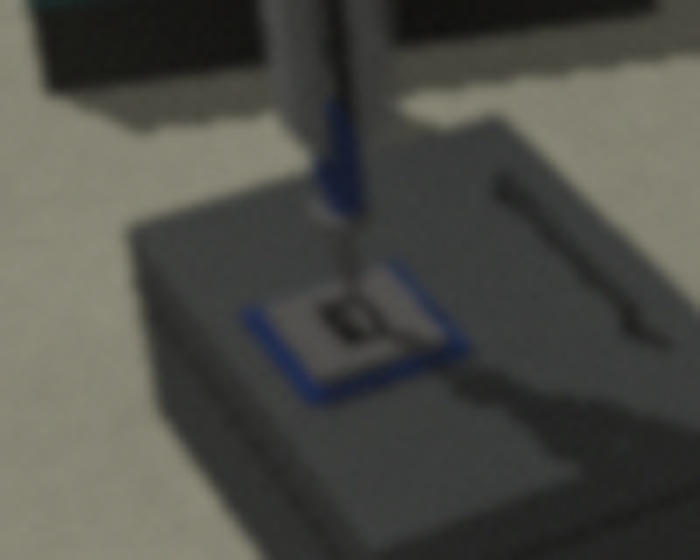

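View pics/t6.png

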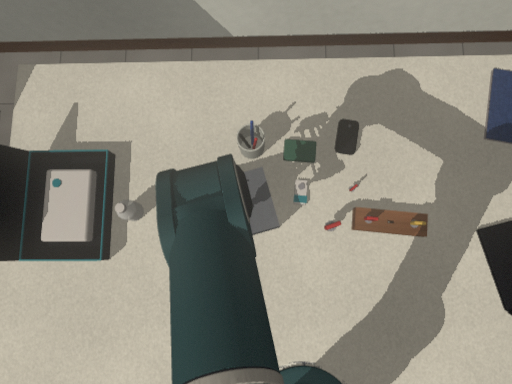

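Emit:
carry_out(
  commands=[
    [[-0.01,-0.01,-0.2,0,255],[0,0,-0.15,0,255],[0,0,-0.1,0,255],[0,0,0,0,255]],
  ],
  squeeze=55,
)

```text
time: 9.35
position: [0.5087, 0.1757, 0.1281]
tool_rot: [0.991, 0.136, -0.001, 0.001]
ft_force: [0.2, 0.1, -0.7]
finger_gap: 0.0084
```

```bash
python3 -c "
from h import *
st()"
```

```text
t 9.35 p [0.5087 0.1757 0.1281] jaw 15.64 z [-0.002 -0.003 -1.   ] F [ 0.21  0.06 -0.71] M [-0.053  0.033 -0.033] gap 0.0084 j [-0.75  0.35  0.44  1.9  -0.18  0.94  0.04]
```

Emit:
carry_out(
  commands=[
    [[0,0,-0.15,0,255],[0,0,-0.15,0,255],[0,0,-0.15,0,255],[0,0,-0.15,0,255]],
  ],
)

```text
time: 9.75
position: [0.5108, 0.1757, 0.105]
tool_rot: [0.991, 0.136, 0.001, 0.001]
ft_force: [-13.4, -3.4, 74.9]
finger_gap: 0.0083
```

```bash
python3 -c "
from h import *
st()"
```

```text
t 9.75 p [0.5108 0.1757 0.105 ] jaw 15.6 z [ 0.002 -0.001 -1.   ] F [-13.43  -3.45  74.87] M [-0.889  3.252  0.083] gap 0.0083 j [-0.74  0.38  0.43  1.91 -0.2   0.89  0.06]
```

Emit:
carry_out(
  commands=[
    [[-0.03,0,0.02,0,255],[0,0,0,0,255]],
  ],
)

```text
time: 9.95
position: [0.5101, 0.1757, 0.1052]
tool_rot: [0.991, 0.136, 0.001, 0.001]
ft_force: [1.6, -0.6, 4.6]
finger_gap: 0.0085
```

```bash
python3 -c "
from h import *
st()
d=grab('wrist','w7'); grab('side','s7')
a=cv2.imread('pics/w7.png')[150:270,190:330]; cv2.imwrite('pics/c7w.png',cv2.resize(a,None,fx=5,fy=5,interpolation=2))
a=cv2.imread('pics/s7.png')[120:200,150:250]; cv2.imwrite('pics/c7s.png',cv2.resize(a,None,fx=7,fy=7,interpolation=2))
"
```

```text
t 9.95 p [0.5101 0.1757 0.1052] jaw 15.59 z [ 0.003 -0.001 -1.   ] F [ 1.61 -0.62  4.58] M [-0.162 -0.251  0.007] gap 0.0085 j [-0.74  0.38  0.43  1.92 -0.2   0.88  0.06]
```

View pics/c7w.png

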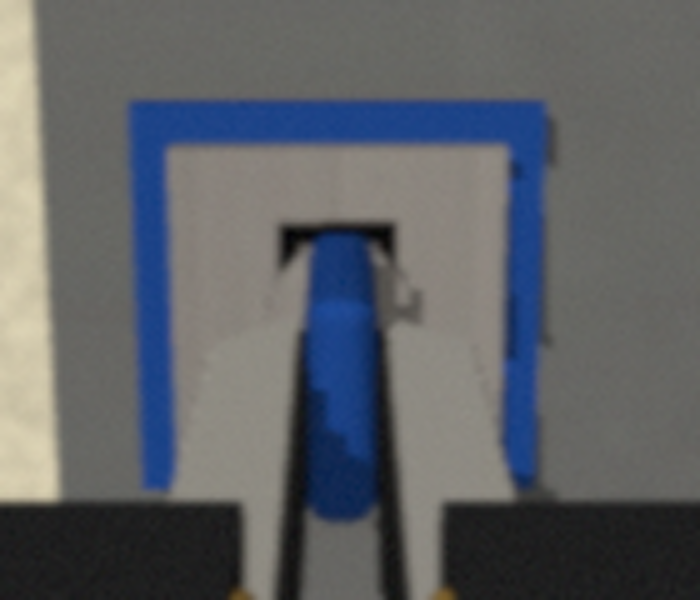

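View pics/c7s.png

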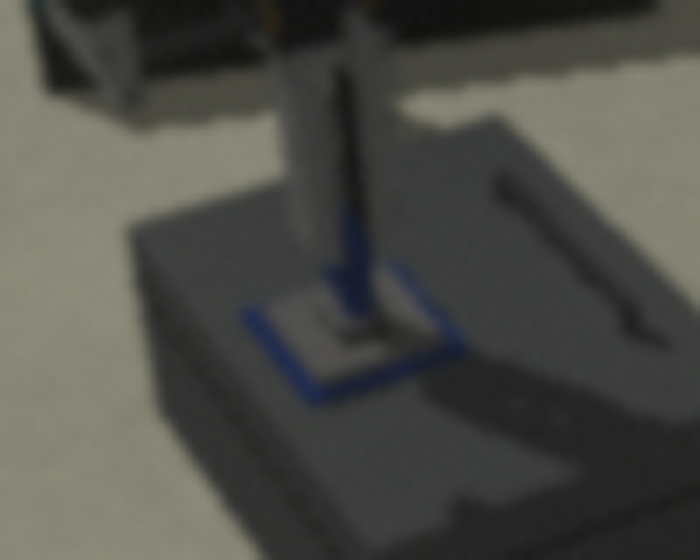

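Emit:
carry_out(
  commands=[
    [[-0.01,0,-0.01,-0.5,255],[0,0,-0.01,-1,255],[0,0,-0.01,-1,255],[0,0,-0.01,-1,255]],
  ],
)

```text
time: 10.45
position: [0.5105, 0.1756, 0.1049]
tool_rot: [1.0, -0.021, 0.002, 0.0]
ft_force: [-2.3, -0.9, 11.7]
finger_gap: 0.0085
```

```bash
python3 -c "
from h import *
st()"
```

```text
t 10.45 p [0.5105 0.1756 0.1049] jaw -2.45 z [ 0.004 -0.001 -1.   ] F [-2.29 -0.86 11.67] M [-0.392  0.891  0.093] gap 0.0085 j [-0.79  0.39  0.5   1.92 -0.23  0.89 -0.22]
```

Emit:
carry_out(
  commands=[
    [[-0.02,0,0,-1,255],[0,0,0,-1,255],[0,0,0,-1,255],[0,0,0,-1,255],[0,0,0,-1,255],[0,0,0,-1,255]],
  ],
)

```text
time: 11.05
position: [0.5095, 0.1753, 0.105]
tool_rot: [0.957, -0.29, 0.001, 0.001]
ft_force: [-0.5, -0.7, 1.9]
finger_gap: 0.0088
```

```bash
python3 -c "
from h import *
st()"
```

```text
t 11.05 p [0.5095 0.1753 0.105 ] jaw -33.71 z [ 0.002 -0.003 -1.   ] F [-0.48 -0.67  1.93] M [-0.053  0.197  0.039] gap 0.0088 j [-0.89  0.41  0.62  1.92 -0.3   0.9  -0.71]
```

Emit:
carry_out(
  commands=[
    [[0,0,-0.01,-1,255],[0,0,-0.01,-1,255],[0,0,-0.01,-1,255],[0,0,-0.01,-1,255],[0,0,-0.01,-1,255],[0,0,-0.01,-1,255]],
  ],
  squeeze=60,
)

```text
time: 11.65
position: [0.5093, 0.1759, 0.105]
tool_rot: [0.844, -0.537, 0.0, 0.001]
ft_force: [-4.0, -0.6, 11.1]
finger_gap: 0.0081
```

```bash
python3 -c "
from h import *
st()"
```

```text
t 11.65 p [0.5093 0.1759 0.105 ] jaw -64.93 z [-0.    -0.001 -1.   ] F [-4.01 -0.6  11.06] M [-0.355  0.946  0.125] gap 0.0081 j [-0.98  0.45  0.75  1.92 -0.38  0.92 -1.18]
```

Emit:
carry_out(
  commands=[
    [[0,0,0,-1,255],[0,0,-0.01,-0.8,255],[0,0,-0.01,-0.2,255],[0,0,-0.01,0,255],[0,0,0,0,255],[0,0,0,0,255]],
  ],
)

```text
time: 12.25
position: [0.5089, 0.1759, 0.105]
tool_rot: [0.791, -0.612, -0.001, 0.001]
ft_force: [-0.1, -1.3, 1.5]
finger_gap: 0.0085
```

```bash
python3 -c "
from h import *
st()
d=grab('wrist','w8'); grab('side','s8'); grab('top','t8')
a=cv2.imread('pics/w8.png')[130:270,170:350]; cv2.imwrite('pics/c8w.png',cv2.resize(a,None,fx=4,fy=4,interpolation=2))
a=cv2.imread('pics/s8.png')[120:200,150:250]; cv2.imwrite('pics/c8s.png',cv2.resize(a,None,fx=7,fy=7,interpolation=2))
st()
"
```

```text
t 12.25 p [0.5089 0.1759 0.105 ] jaw -75.53 z [-0.002 -0.001 -1.   ] F [-0.13 -1.28  1.51] M [-0.204  0.051  0.082] gap 0.0085 j [-1.01  0.46  0.79  1.92 -0.41  0.93 -1.34]
t 12.4 p [0.509  0.1759 0.105 ] jaw -75.53 z [-0.002 -0.    -1.   ] F [-0.37 -0.66  2.28] M [-0.304  0.233  0.077] gap 0.0083 j [-1.01  0.46  0.79  1.92 -0.41  0.93 -1.34]
```

View pics/c8w.png

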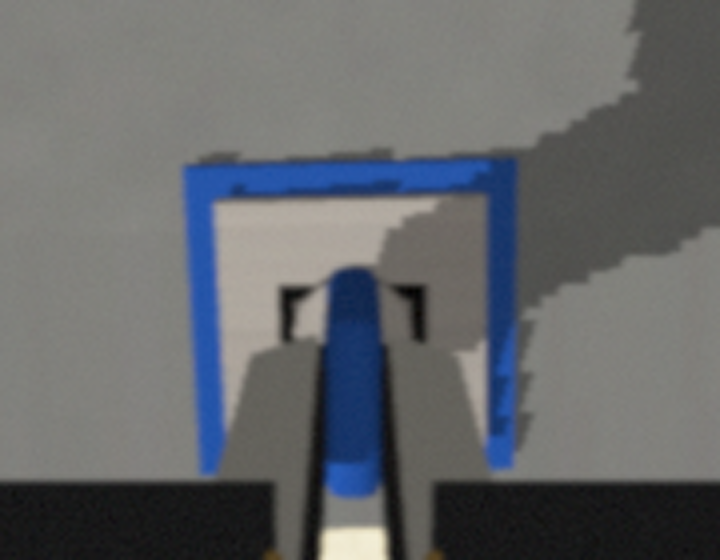

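View pics/c8s.png

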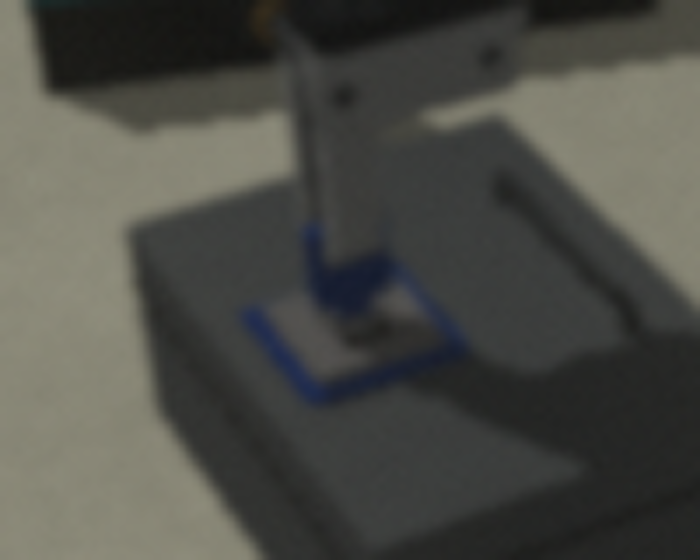

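View pics/s8.png

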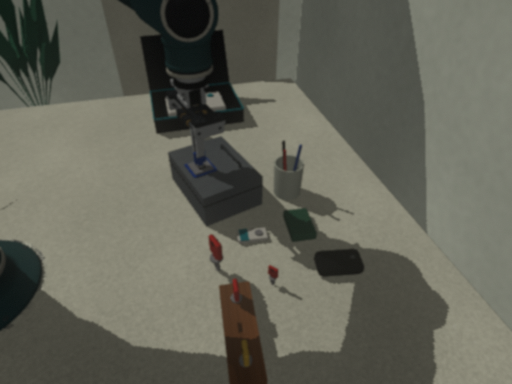

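```bash
python3 -c "
from h import *
print(manip.observe()['qd'].round(4)); print(manip.hand_in()); st()"
```

```text
[-0.0004  0.0003  0.0014  0.0006  0.0006 -0.0016  0.0015]
the job is handed in; nothing more can be done
None
the job is handed in; nothing more can be done
```

I took the blue key out of the stand, pushed it home in the blue-edged keyhole, turned it clockwise and handed the job in while still holding it turned. `hand_in` gives no verdict, and I couldn't read the cylinder angle directly.

**Last readings before handing in, at 12.4 s:**
- **Turn:** the gripper had turned about 91° (1.59 rad) from where the key went in. Allowing for the 0.1 rad of play, the cylinder should be at about 1.5 rad. A wrist moment of about 0.08 N m matches the return spring.
- **Depth:** the tip is about 31 mm down by the tool height, which means home within the 1–2 mm error. The pictures show the flange on the plate and no slip in the grip.
- **Grip and stillness:** the finger gap was 8.3 mm on the 9 mm head, with the squeeze set to 60 N. The joints were essentially still.
- **Other things:** in the side view the yellow and red keys still stand in the stand, and the wrist sensor, mug, mouse and tin are where they were. The bottle was hidden behind the arm there; I saved a top view but didn't check it.

**What didn't go smoothly:**
- The insertion ended with a brief 75 N at the wrist as the flange met the plate. That is under the 120 N limit, and I eased it off straight away.
- The tool was about 0.016 rad off vertical when it gripped the key; by the end it was within 0.002 rad.

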